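# Set out the sample cans and load the gas cartridge for a test fill

### The job

Get the filling bench ready for a test fill: stand each of the three spray cans upright in the middle of the white pad whose black disc is as wide as the can's base. Also put the dark gas cartridge into the upper half of the sloping chute, lying crosswise so that it rolls down by itself and comes to rest against the stop at the low end. Do not tip any can over; the jobs may be done in any order.

Things in the scene. Friction and masses are not known exactly. Their poses are not given: they have to be found in the camera images.
- can_small: The smallest of three plain aluminium spray cans, standing upright: diameter 34 mm, straight-sided body from the base up to 65 mm, then a domed shoulder and a 24 mm valve cup with a thin stem, 85 mm high in all; about 80 g, rigid. Origin at the centre of its underside, z up along the can.
- can_medium: The middle-sized of three plain aluminium spray cans, standing upright: diameter 47 mm, straight-sided body from the base up to 85 mm, then a domed shoulder and a 24 mm valve cup with a thin stem, 108 mm high in all; about 140 g, rigid. Origin at the centre of its underside, z up along the can.
- can_large: The largest of three plain aluminium spray cans, standing upright: diameter 60 mm, straight-sided body from the base up to 100 mm, then a domed shoulder and a 24 mm valve cup with a thin stem, 126 mm high in all; about 200 g, rigid. Origin at the centre of its underside, z up along the can.
- cartridge: Dark steel gas cartridge lying on its side on the table, about 60 g: a cylinder of 24 mm diameter and 56 mm length with a neck of 12 mm diameter and 8 mm length on its +y end, 64 mm long in all. Origin on its axis at mid-length, so 12 mm above the table; its y axis runs along the cartridge. It rolls freely if pushed sideways.
- pad_small: White plastic pad, 90 x 90 mm and 6 mm thick, fixed to the table, with one flat black disc of 34 mm diameter in the middle of its top: the place of the smallest can, whose base has the same diameter. Nothing stands up from it. Origin at the centre of its underside, z up; its top lies at z = 6 mm.
- pad_medium: White plastic pad, 90 x 90 mm and 6 mm thick, fixed to the table, with one flat black disc of 47 mm diameter in the middle of its top: the place of the middle-sized can, whose base has the same diameter. Nothing stands up from it. Origin at the centre of its underside, z up; its top lies at z = 6 mm.
- pad_large: White plastic pad, 90 x 90 mm and 6 mm thick, fixed to the table, with one flat black disc of 60 mm diameter in the middle of its top: the place of the largest can, whose base has the same diameter. Nothing stands up from it. Origin at the centre of its underside, z up; its top lies at z = 6 mm.
- chute: Gravity chute fixed to the table, left or right of the work area: a straight open-topped channel 240 mm long, 80 mm wide inside, its grey floor falling at 12 degrees; side walls 4 mm thick, 24 mm above the floor. Origin on the table under its middle; x level along it to the low end, y across, z up. Floor height = 40 mm - 0.2126 x, for x from -120 mm (high end, open) to +120 mm.
- chute_upper (a point): Point on the chute's floor in its upper half, on the middle line at chute x = -75 mm, 56 mm above the table. A cartridge let go here lying crosswise (its axis along the chute's y) rolls down to the stop; one lying lengthwise stays stuck.
- chute_stop (a point): Point on the chute's floor at the foot of the stop wall, on the middle line at chute x = +120 mm, 14 mm above the table. The top of the stop wall is 52 mm above the table.
Mind the look-alikes: they are no part of the job. What is shaped like the can_small but pink is not meant.

How it is judged:
On the way:
1. the cartridge is put in the upper half of the chute (x of cartridge in the frame of chute between -0.125 and -0.02 m and y of cartridge in the frame of chute between -0.03 and 0.03 m and z of cartridge in the frame of chute below 0.13 m).
At the end, for the whole second after the job is handed in: Each can upright (0.1 rad) and at rest on the pad with the disc of its diameter, centres within 12 mm; the cartridge at rest on the chute's floor at the stop (axis at chute x 92 to 120 mm, |y| under 20 mm), crosswise within 0.25 rad (horizontal distance between can_small and pad_small below 0.012 m and z of can_small in the frame of pad_small between 0.002 and 0.01 m and angle between each of can_small, can_medium, can_large's own z axis and vertical below 0.1 rad and linear speed of each of can_small, can_medium, can_large below 0.02 m/s and horizontal distance between can_medium and pad_medium below 0.012 m and z of can_medium in the frame of pad_medium between 0.002 and 0.01 m and horizontal distance between can_large and pad_large below 0.012 m and z of can_large in the frame of pad_large between 0.002 and 0.01 m and x of cartridge in the frame of chute between 0.092 and 0.12 m and y of cartridge in the frame of chute between -0.02 and 0.02 m and z of cartridge in the frame of chute below 0.05 m and angle between the y axis of cartridge and the y axis of chute, either way round below 0.25 rad and linear speed of cartridge below 0.03 m/s); the robot touches nothing.
It fails at once if a can is tipped over (angle between any of can_small, can_medium, can_large's own z axis and vertical above 0.7 rad).
It also fails if it takes over 115 s, if anything falls off the work surface, if the arm or the gripper's body presses on something with over 40 N, if the wrist force passes 120 N, or if a joint passes its speed limit or range.

### The arm

A 6-joint arm with a two-finger parallel gripper is mounted at the origin on the work surface. World frame = base frame: x ahead of the robot, y to its left, z up, the work surface at z = 0. Lengths are in m, angles in rad, forces in N, time in s.
With the tool pointing down it reaches from about 0.275 to 0.975 m from the base axis. Payload 8.4 kg.
Tool frame: the origin (TCP) lies midway between the tips of the shut fingers; the grasp point (between the pads) lies 19 mm behind it (robot.grasp_offset is the distance from the TCP to the grasp point, in m); z points along the fingers, y is the direction in which the jaws open and shut (so a half turn about z gives the same grasp; the last joint's range is limited). The gripper opens to 92 mm and grips with 3 to 60 N. Pads are 20 mm wide; open, the fingers measure 128 mm over their backs; the gripper's body (75 mm by 189 mm) begins 69 mm behind the grasp point.
Start: joints at [-1.311, 0.353, 1.633, -0, 1.155, -0.002], TCP at [0.162, -0.604, 0.177] pointing down, gripper open.
Joint ranges: [-2.63, 2.63], [-0.92, 2.1], [0.06, 2.66], [-1.3, 4.44], [0, 2.69], [-3.02, 3.02]. Speed limits (rad/s): [2.22, 2.22, 2.79, 3.14, 3.14, 3.14].

### API

Orientations are given as a unit quaternion [x, y, z, w].
In Python, from station import read_state, viewer, robot gives the robot as it stands.
- The arm moves only by the shell command python3 -m jog 'ROWS' [OPENING]. ROWS is JSON, a list of rows, each a list of 2 entries, a list of its own where there are three numbers: the shift along the tool's x, y, z scaled (see below), then the turn, a rotation vector about the tool's x, y, z scaled (see below). In form: [[[tx, ty, tz], [wx, wy, wz]], ...]. A call has 1 to 20 rows; each row shifts and turns the pose as measured when the row begins, along the tool's axes as they then stand; what a row does not reach is not made up. The controller multiplies each number of a shift by 400 mm and each number of a turn by pi rad. A row lasts 1/10 s, in which the tool goes at most 50 mm and 8.59 degrees, less where a joint would pass 70% of its speed; a pose out of reach is approached as far as the arm can. A call with a number of a shift or a turn outside -1 to 1 is refused whole. A call with a gripper value outside its range is refused whole. OPENING is the closure, from -1 (fully open) to 1 (shut), set as the call begins (- or left out, the last holds). The fingers move at their own pace and stop on an object; the grip force is fixed at half the most. Time passes only in rows, so rows that do not move let the fingers close. It gives the time, the measured TCP pose, the force and the opening at its end, in the units of the state.
- read_state(): the state, without advancing time (a new reading comes with each control period).
- viewer.grab_frame(name): name is "scene" or "top"; returns (picture, depth): 400x640x3 uint8, blue, green, red; 400x640 float32, m along the optical axis (not along the pixel's ray), 0 where there is no reading.
- viewer.calibration(name): a dict with "fx", "fy", "cx", "cy" (pixels), "dist" ([k1, k2, p1, p2, k3] as OpenCV has them; the pictures are not rectified), "R" (3x3) and "t" (3): a world point X has camera coordinates R X + t. Camera axes: x right, y down, z forward; pixel columns grow to the right and rows downward; lengths in m; the calibration is good to about 2 mm. A picture is of the moment at which its call begins. calibration takes no time and is no camera call.
- robot.finish_job(): hands the job in, once; it reports no verdict.
The state is a dict: "t": time; "joint_positions": joint angles; "qd": joint speeds; "joint_efforts": joint torques, N m; "tool_pos": TCP position; "tcp_rot": TCP orientation; "contact_force": force on the tool from outside, world axes, zero at the start; "torque": the same for the moment, N m; "grip_width": finger opening in m.
Only numpy, scipy, OpenCV 4.12 (cv2) and the standard library are available. Lean on these libraries where they do the work, as an engineer would, in place of code of your own. Each camera call takes 0.05 s, during which the arm holds its last target. There are 200 camera calls.

## Working session

There is one attempt and no reset: what is moved stays moved. The work goes in short steps, Python scripts to look and compute and a shell command to move; the robot and the scene stay as the last step left them, time stands still between calls to the robot, and variables do not carry over. Pictures are saved under pics/ and viewed, about 12 in all and at most 16, crops included, and the job is handed in when it is done.

```bash
ls; mkdir -p pics; python3 - <<'E'
from station import read_state, viewer, robot
import cv2
print(read_state())
for n in("scene","top"):
    im,d=viewer.grab_frame(n); cv2.imwrite(f"pics/{n}0.png",im)
    import numpy as np; np.save(f"pics/{n}0.npy",d)
    print(n,viewer.calibration(n))
E
```

```text
pics
{'t': 0.0, 'joint_positions': array([-1.31137737e+00,  3.53650225e-01,  1.63410815e+00, -3.41323825e-05,
        1.15520894e+00, -2.42699710e-03]), 'qd': array([ 0.00067968, -0.00059694, -0.00098399,  0.00014203,  0.00111529,
        0.0009208 ]), 'joint_efforts': array([-1.89390412e-03, -5.93846905e+01, -3.34215260e+01,  6.96457364e-02,
        2.35527375e-02, -1.05627962e-04]), 'tool_pos': array([ 0.16162352, -0.60318288,  0.17607356]), 'tcp_rot': array([ 9.91440687e-01,  1.30556087e-01, -1.03556347e-04, -6.79663051e-04]), 'contact_force': array([-0.85096796, -0.02504342,  0.03727896]), 'torque': array([-0.0321195 ,  0.01588806, -0.00083318]), 'grip_width': 0.09167292209790476}
scene {'fx': 501.9897586690236, 'fy': 501.9897586690236, 'cx': 326.5490464499712, 'cy': 196.74783734283986, 'dist': array([-0.00319002,  0.        ,  0.        ,  0.        ,  0.        ]), 'R': array([[-0.65239589,  0.75784539,  0.00706859],
       [ 0.58345011,  0.50817559, -0.6335168 ],
       [-0.48369988, -0.40917958, -0.77369664]]), 't': array([ 0.37928182, -0.29576276,  1.49530036])}
top {'fx': 506.32064253162474, 'fy': 506.32064253162474, 'cx': 323.1575092853942, 'cy': 201.73991974477153, 'dist': array([0.0104509, 0.       , 0.       , 0.       , 0.       ]), 'R': array([[ 0.00420328, -0.99980929,  0.01907153],
       [-0.99679684, -0.00571226, -0.07977108],
       [ 0.0798648 , -0.01867514, -0.99663075]]), 't': array([-0.01834961,  0.57816777,  1.53088056])}
```

View pics/scene0.png

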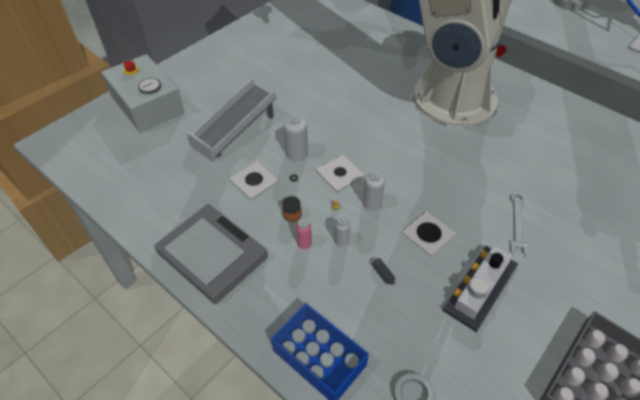

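View pics/top0.png

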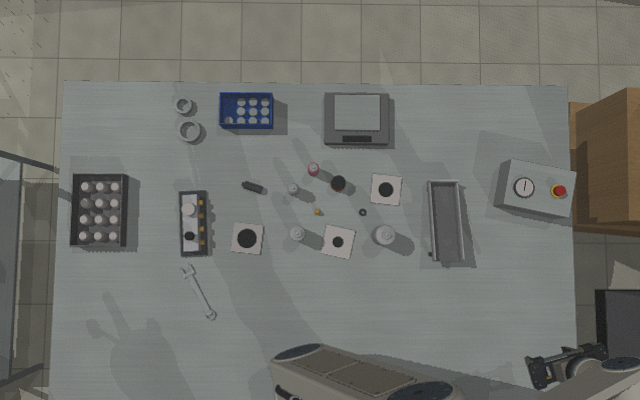

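The scene view shows:
- the cans: large about (296,138), medium (373,190), small (342,231), with the pink look-alike at (304,234) and a brown jar at (291,208)
- the cartridge at (383,270)
- the chute at (233,118)
- the discs at (254,179), (340,172) and (429,232)

The same items in the top view:
- the cans: large (384,236), medium (297,234), small (293,188), pink (313,169)
- the cartridge at (252,187)
- the chute at (447,222)

Next I'll look at close crops of both.

```bash
python3 - <<'E'
import cv2,numpy as np
a=cv2.imread("pics/top0.png")[150:275,225:485]; b=cv2.imread("pics/scene0.png")[70:290,180:460]
cv2.imwrite("pics/tc.png",cv2.resize(a,None,fx=3,fy=3,interpolation=cv2.INTER_CUBIC))
cv2.imwrite("pics/sc.png",cv2.resize(b,None,fx=2.7,fy=2.7,interpolation=cv2.INTER_CUBIC))
E
```

```text
(no output)
```

View pics/tc.png

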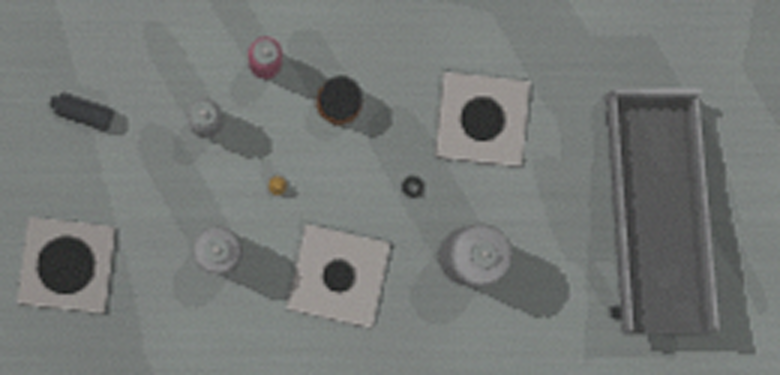

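View pics/sc.png

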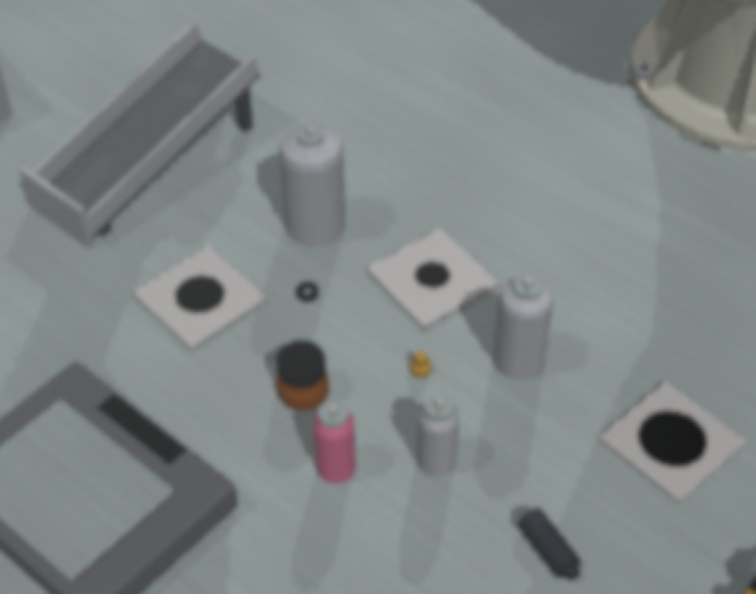

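```bash
cat > h.py <<'E'
import cv2,numpy as np
from station import read_state, viewer, robot
C={n:viewer.calibration(n) for n in("scene","top")}
def ray(n,p):
    c=C[n];K=np.array([[c["fx"],0,c["cx"]],[0,c["fy"],c["cy"]],[0,0,1]])
    u=cv2.undistortPoints(np.float64(p).reshape(1,1,2),K,c["dist"]).ravel()
    R=np.array(c["R"]);return -R.T@c["t"],R.T@np.array([u[0],u[1],1])
def plane(n,p,z):
    o,d=ray(n,p);return o+d*(z-o[2])/d[2]
def tri(pt,ps):
    o1,d1=ray("top",pt);o2,d2=ray("scene",ps)
    s=np.linalg.lstsq(np.c_[d1,-d2],o2-o1,rcond=None)[0]
    a,b=o1+s[0]*d1,o2+s[1]*d2
    return (a+b)/2,np.linalg.norm(a-b)
def dark(im,th,amin=25,amax=900):
    m=(im.max(2)<th).astype(np.uint8);out=[]
    for c in cv2.findContours(m,cv2.RETR_EXTERNAL,cv2.CHAIN_APPROX_NONE)[0]:
        M=cv2.moments(c);
        if amin<M["m00"]<amax: out.append((M["m10"]/M["m00"],M["m01"]/M["m00"],M["m00"],cv2.minAreaRect(c)))
    return out
E
python3 - <<'E'
from h import *
np.set_printoptions(precision=4,suppress=True)
for n,p,q in(("L",(387,234.7),(295.9,118.1)),("M",(298,232),(374.4,174.4)),("S",(294,187.7),(342.2,218.9))): print(n,*tri(p,q))
for n,box in(("top",(225,150,400,275)),("scene",(220,150,460,290))):
    im=cv2.imread(f"pics/{n}0.png")
    for o in dark(im,80):
        if box[0]<o[0]<box[2] and box[1]<o[1]<box[3]: print(n,np.round(o[:3],1),np.round(o[3][0],1),np.round(o[3][1],1),round(o[3][2]),plane(n,o[:2],.006))
# chute: top of walls corners in top crop & scene crop
t=lambda x,y:(x/3+225,y/3+150); s=lambda x,y:(x/2.7+180,y/2.7+70)
for nm,p,q in(("stop nearrobot-right(y+?)",t(612,92),s(90,220)),("stop other",t(702,92),s(27,178)),("high left",t(629,332),s(255,70)),("high right",t(715,328),s(193,29))): print(nm,*tri(p,q))
E
```

```text
L [ 0.4755 -0.1953  0.1238] 0.003579330876358769
M [0.4832 0.0589 0.1066] 0.0012678779126464364
S [0.6145 0.0726 0.0803] 0.0011607780837856472
top [337.4 241.7  69.5] [337.5 241.5] [9. 9.] 90 [ 0.4563 -0.0603  0.006 ]
top [246.5 238.  256. ] [246.5 238. ] [17.7 19.1] 45 [0.4665 0.2195 0.006 ]
top [362.2 212.   31. ] [362. 212.] [6. 6.] 90 [ 0.5484 -0.1372  0.006 ]
top [385.4 189.4 139.5] [385.5 189.5] [13. 13.] 90 [ 0.6194 -0.2096  0.006 ]
top [252.2 187.  129. ] [251.7 186.9] [20.9  7.6] 18 [0.6244 0.2044 0.006 ]
top [338. 183. 163.] [337.5 183. ] [14.8 14.8] 45 [ 0.6385 -0.0617  0.006 ]
scene [383.  271.4 243. ] [383.1 271.5] [29.  10.2] 52 [0.6222 0.1994 0.006 ]
scene [224.5 278.9 235.5] [211.6 277. ] [106.1  48. ] 1 [ 0.8639 -0.0502  0.006 ]
scene [428.7 232.  334. ] [428.5 232. ] [18. 23.] 90 [0.4663 0.2167 0.006 ]
scene [231.9 228.5 264. ] [231.9 228.6] [35.7  8.5] 38 [ 0.7617 -0.1382  0.006 ]
scene [290.7 205.  230.5] [290.5 205. ] [16. 17.] 90 [ 0.6197 -0.0825  0.006 ]
scene [293.1 177.6  26.5] [293.  177.5] [5. 6.] 90 [ 0.5507 -0.139   0.006 ]
scene [253.5 178.5 135. ] [253.5 178.5] [11. 15.] 90 [ 0.6193 -0.2128  0.006 ]
scene [339.7 171.3  54.5] [340.  171.5] [ 7. 10.] 90 [ 0.4559 -0.0631  0.006 ]
stop nearrobot-right(y+?) [ 0.6417 -0.3369  0.0386] 0.005346150172375
stop other [ 0.6426 -0.4298  0.0357] 0.00541520412712487
high left [ 0.4013 -0.3463  0.0662] 6.128243047233394e-05
high right [ 0.4066 -0.4288  0.079 ] 0.0018949845922647502
```

```bash
cat > go.py <<'E'
import sys
from h import *
from scipy.spatial.transform import Rotation as Ro
def show(x,y,z,yaw,label=""):
    s=read_state();R=Ro.from_quat(s["tcp_rot"]);p=s["tool_pos"]
    G=Ro.from_euler("z",yaw,degrees=True)*Ro.from_euler("x",180,degrees=True)
    best=min((Ro.from_euler("z",k,degrees=True)*G for k in(0,180)),key=lambda g:(R.inv()*g).magnitude())
    w=(R.inv()*best).as_rotvec()/np.pi; d=np.array([x,y,z])-p
    M=R.as_matrix();print(label,"t",round(s["t"],2),"pos",np.round(p,4),"yaw",round(np.degrees(np.arctan2(M[1,0],M[0,0])),1),"grip",round(s["grip_width"],4))
    print(" turn",np.round(w,4),"shift now",np.round(R.inv().apply(d)/.4,4),"shift after turn",np.round(best.inv().apply(d)/.4,4))
if __name__=="__main__": show(*map(float,sys.argv[1:5]))
E
python3 - <<'E'
from h import *
np.set_printoptions(precision=4,suppress=True)
t=lambda x,y:(x/3+225,y/3+150); s=lambda x,y:(x/2.7+180,y/2.7+70)
print("pink",*tri(t(265,47),s(335,408)))
for nm,p,q,z in(("stopL",t(609,92),s(90,220),.052),("stopR",t(703,92),s(22,178),.052),("highL",t(627,333),s(257,68),.089),("highR",t(717,330),s(193,27),.089)): print(nm,plane("top",p,z),plane("scene",q,z))
for n,lo,sg in(("top",(252.2,187),1),("scene",(383,271.4),1)):
    im=cv2.imread(f"pics/{n}0.png")
    for o in dark(im,80):
        if np.hypot(o[0]-lo[0],o[1]-lo[1])<4:
            b=cv2.boxPoints(o[3]); e=np.linalg.norm(b-np.roll(b,-1,0),axis=1);i=int(np.argmin(e))
            a=(b[i]+b[(i+1)%4])/2;c=(b[(i+2)%4]+b[(i+3)%4])/2
            A,B=plane(n,a,.012),plane(n,c,.012);print("cart",n,A,B,(A+B)/2,np.linalg.norm(A-B),np.degrees(np.arctan2(*(B-A)[[1,0]])))
print("cart tri",*tri((252,187),(383,271.4)))
for nm,a,b in(("S",(337.4,241.7),(339.7,171.3)),("M",(385.4,189.4),(253.5,178.5)),("L",(246.5,238),(428.7,232))):print("disc",nm,*tri(a,b))
E
python3 go.py 0.4755 -0.1953 0.22 15
```

```text
pink [0.6789 0.0165 0.0882] 0.0032047429649887235
stopL [ 0.6419 -0.3327  0.052 ] [ 0.6475 -0.3227  0.052 ]
stopR [ 0.6425 -0.4282  0.052 ] [ 0.653  -0.4152  0.052 ]
highL [ 0.4011 -0.3389  0.089 ] [ 0.4165 -0.3262  0.089 ]
highR [ 0.4044 -0.427   0.089 ] [ 0.4131 -0.4219  0.089 ]
cart top [0.6138 0.1747 0.012 ] [0.634 0.236 0.012] [0.6239 0.2054 0.012 ] 0.06453304263703374 71.836809228455
cart scene [0.6149 0.1689 0.012 ] [0.6359 0.2332 0.012 ] [0.6254 0.201  0.012 ] 0.06755991368174731 71.9375262212643
cart tri [0.6245 0.2028 0.0123] 0.0036775648697273343
disc S [ 0.4568 -0.0611  0.0082] 0.002256295788900667
disc M [ 0.6199 -0.2102  0.0084] 0.0023492341185183774
disc L [0.4669 0.2183 0.0079] 0.0023703201538240047
 t 0.1 pos [ 0.1616 -0.6032  0.1761] yaw 15.0 grip 0.0916
 turn [-0.0004 -0.     -0.    ] shift now [ 1.0218 -0.7821 -0.1087] shift after turn [ 1.0219 -0.782  -0.1097]
```

Choices, with top-view pixels:
- **Cans:** small is the grey one at (294,188), not the pink one at (313,169). Medium is at (298,232) and large at (387,235). Their stem heights fit the given sizes.
- **Cartridge:** it's the one at (252,187), 65 mm long, not the brown jar at (338,183) or the ring at (362,212).
- **Discs:** S is at (337,242), M at (385,189) and L at (247,238).

I'll start with the large can.

```bash
python3 -m jog '[[[0.1,-0.075,-0.02],[0,0,0]],[[0.1,-0.075,-0.02],[0,0,0]],[[0.1,-0.075,-0.02],[0,0,0]],[[0.1,-0.075,-0.02],[0,0,0]],[[0.1,-0.075,-0.02],[0,0,0]],[[0.1,-0.075,-0.01],[0,0,0]],[[0.1,-0.075,0],[0,0,0]],[[0.1,-0.075,0],[0,0,0]],[[0.1,-0.075,0],[0,0,0]],[[0.06,-0.05,0],[0,0,0]],[[0,0,0],[0,0,0]]]' -1; python3 go.py 0.4755 -0.1953 0.056 15; python3 - <<'E'
from h import *
a,_=viewer.grab_frame("top");b,_=viewer.grab_frame("scene")
a=cv2.resize(a[150:300,250:450],None,fx=3,fy=3);b=cv2.resize(b[20:220,200:400],None,fx=2.25,fy=2.25)
cv2.imwrite("pics/l1.png",np.hstack([a[:, 200:],b]) [:, :800])
E
```

```text
t: 1.2
tool_pos: [0.4577, -0.2205, 0.218]
tcp_rot: [0.992, 0.128, -0.0, -0.002]
contact_force: [-0.4, -0.8, 0.0]
grip_width: 0.0922
 t 1.2 pos [ 0.4577 -0.2205  0.218 ] yaw 14.7 grip 0.0922
 turn [-0.0015 -0.0001 -0.0015] shift now [ 0.059  -0.0477  0.4053] shift after turn [ 0.0594 -0.0492  0.405 ]
```

View pics/l1.png

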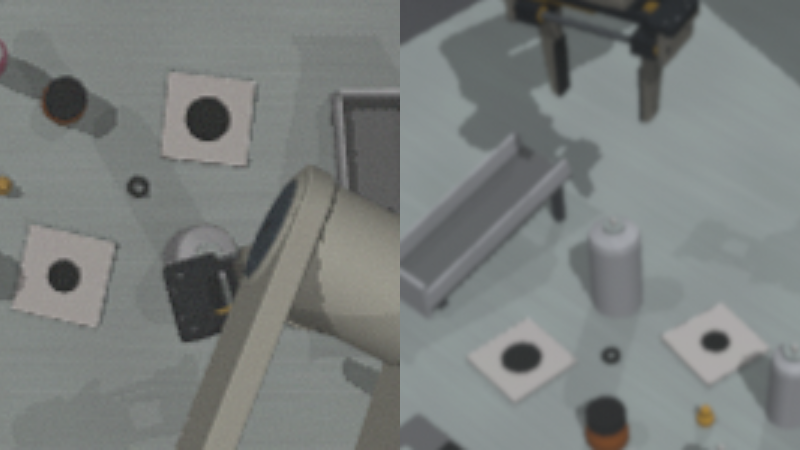

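The large can's stem is at about (613,228) in the right crop. The fingers are still above and behind it, with tips at about (560,90) and (645,120). I'll check where the TCP should project.

```bash
cat >> h.py <<'E'
def proj(n,X):
    c=C[n];K=np.array([[c["fx"],0,c["cx"]],[0,c["fy"],c["cy"]],[0,0,1]])
    return cv2.projectPoints(np.float64(X).reshape(1,1,3),cv2.Rodrigues(np.array(c["R"]))[0],np.float64(c["t"]),K,c["dist"])[0].ravel()
E
python3 - <<'E'
from h import *
s=read_state();print(s["t"],s["tool_pos"],np.abs(s["qd"]).max(),proj("scene",s["tool_pos"]),proj("top",s["tool_pos"]))
E
```

```text
1.3 [ 0.45600895 -0.22277941  0.21793624] 0.03764130348560112 [290.70406016  78.9607755 ] [401.86803699 241.94670457]
```

```bash
python3 - <<'E'
from h import *
np.set_printoptions(precision=3,suppress=True)
im,d=viewer.grab_frame("scene");c=C["scene"];R=np.array(c["R"])
v,u=np.mgrid[20:90,255:325];z=d[20:90,255:325].astype(float);ok=z>0
P=np.stack([(u-c["cx"])/c["fx"]*z,(v-c["cy"])/c["fy"]*z,z],-1)[ok]
W=(P-c["t"])@R
s=read_state();print(s["tool_pos"])
g=(np.hypot(W[:,0]-.456,W[:,1]+.223)<.12)&(W[:,2]>.14)
W=W[g];print(len(W),W[:,2].min())
for lo in np.arange(.2,.32,.01):
    q=W[(W[:,2]>=lo)&(W[:,2]<lo+.01)]
    if len(q):print(lo,len(q),q.min(0),q.max(0))
E
```

```text
[ 0.456 -0.224  0.218]
1614 0.2546144043076441
0.25000000000000006 20 [ 0.441 -0.277  0.255] [ 0.477 -0.167  0.26 ]
0.26000000000000006 61 [ 0.432 -0.278  0.26 ] [ 0.479 -0.162  0.27 ]
0.2700000000000001 66 [ 0.434 -0.278  0.27 ] [ 0.479 -0.163  0.28 ]
0.2800000000000001 75 [ 0.43  -0.279  0.28 ] [ 0.48  -0.163  0.29 ]
0.2900000000000001 69 [ 0.431 -0.28   0.29 ] [ 0.479 -0.16   0.3  ]
0.3000000000000001 77 [ 0.428 -0.279  0.301] [ 0.482 -0.16   0.31 ]
0.3100000000000001 90 [ 0.428 -0.282  0.31 ] [ 0.483 -0.159  0.32 ]
```

Open, the fingertips sit about 36 mm behind the TCP, so they retract on opening. I'll calibrate tip height against width here.

```bash
cat > tip.py <<'E'
from h import *
im,d=viewer.grab_frame("scene");c=C["scene"];R=np.array(c["R"])
s=read_state();p=s["tool_pos"]
v,u=np.mgrid[0:400,0:640];ok=d>0;z=d.astype(float)
P=np.stack([(u-c["cx"])/c["fx"]*z,(v-c["cy"])/c["fy"]*z,z],-1)[ok]
W=(P-c["t"])@R
W=W[(np.hypot(W[:,0]-p[0],W[:,1]-p[1])<.09)&(W[:,2]>p[2]-.03)]
print("t",s["t"],"w",round(s["grip_width"],4),"tip-tcp",np.round(np.sort(W[:,2])[[0,5,15]]-p[2],4))
E
Z='[[[0,0,0],[0,0,0]],[[0,0,0],[0,0,0]],[[0,0,0],[0,0,0]],[[0,0,0],[0,0,0]],[[0,0,0],[0,0,0]]]'
python3 -m jog '[[[0,0,0],[0,0,0]],[[0,0,0],[0,0,0]],[[0,0,0],[0,0,0]],[[0,0,0],[0,0,0]]]' -0.3 | tail -1; python3 tip.py
python3 -m jog '[[[0,0,0],[0,0,0]],[[0,0,0],[0,0,0]],[[0,0,0],[0,0,0]]]' 0 | tail -1; python3 tip.py
python3 -m jog '[[[0,0,0],[0,0,0]],[[0,0,0],[0,0,0]],[[0,0,0],[0,0,0]],[[0,0,0],[0,0,0]]]' 0.48 | tail -1; python3 tip.py
python3 -m jog '[[[0,0,0],[0,0,0]],[[0,0,0],[0,0,0]],[[0,0,0],[0,0,0]],[[0,0,0],[0,0,0]],[[0,0,0],[0,0,0]]]' 1 | tail -1; python3 tip.py
python3 -m jog '[[[0,0,0],[0,0,0]],[[0,0,0],[0,0,0]],[[0,0,0],[0,0,0]],[[0,0,0],[0,0,0]],[[0,0,0],[0,0,0]],[[0,0,0],[0,0,0]],[[0,0,0],[0,0,0]]]' -1 | tail -1; python3 go.py 0.4755 -0.1953 0.056 15
```

```text
grip_width: 0.0619
t 1.8 w 0.0605 tip-tcp [0.0377 0.039  0.0411]
grip_width: 0.0459
t 2.15 w 0.0462 tip-tcp [0.0357 0.0381 0.041 ]
grip_width: 0.024
t 2.6 w 0.0239 tip-tcp [0.0364 0.0393 0.0414]
grip_width: 0.0006
t 3.15 w 0.0008 tip-tcp [0.0356 0.04   0.043 ]
grip_width: 0.0541
 t 3.85 pos [ 0.4531 -0.2271  0.2178] yaw 14.2 grip 0.0541
 turn [-0.0011  0.0006 -0.0042] shift now [ 0.0746 -0.0619  0.4045] shift after turn [ 0.0747 -0.0624  0.4045]
```

```bash
python3 - <<'E'
from h import *
from scipy.spatial.transform import Rotation as Ro
im,d=viewer.grab_frame("scene");s=read_state();p=s["tool_pos"];R=Ro.from_quat(s["tcp_rot"]).as_matrix()
for k in(0,-.019,-.036,-.088,-.124):
    x,y=proj("scene",p+R[:,2]*k);cv2.circle(im,(round(x),round(y)),1,(0,0,255),-1)
cv2.imwrite("pics/tcp.png",cv2.resize(im[0:150,210:380],None,fx=4,fy=4))
c=C["scene"];v,u=np.mgrid[0:400,0:640];z=d.astype(float);ok=d>0
W=(np.stack([(u-c["cx"])/c["fx"]*z,(v-c["cy"])/c["fy"]*z,z],-1)[ok]-c["t"])@np.array(c["R"])
L=(W-p)@R; L=L[(np.hypot(L[:,0],L[:,1])<.13)&(L[:,2]>-.2)&(L[:,2]<.01)]
for a in np.arange(-.2,0,.01):
    q=L[(L[:,2]>=a)&(L[:,2]<a+.01)]
    if len(q):print(round(a,2),len(q),np.round(q[:,:2].min(0),3),np.round(q[:,:2].max(0),3))
E
```

```text
-0.2 154 [-0.021 -0.043] [0.026 0.018]
-0.19 148 [-0.021 -0.042] [0.024 0.016]
-0.18 266 [-0.027 -0.096] [0.032 0.088]
-0.17 850 [-0.033 -0.097] [0.033 0.095]
-0.16 278 [-0.031 -0.095] [0.032 0.093]
-0.15 394 [-0.03  -0.092] [0.034 0.093]
-0.14 249 [-0.034 -0.089] [0.034 0.085]
-0.13 66 [-0.026 -0.088] [0.03  0.086]
-0.12 49 [-0.01  -0.047] [0.013 0.044]
-0.11 96 [-0.013 -0.047] [0.013 0.046]
-0.1 82 [-0.014 -0.046] [0.012 0.042]
-0.09 76 [-0.011 -0.046] [0.013 0.043]
-0.08 80 [-0.011 -0.044] [0.013 0.042]
-0.07 58 [-0.013 -0.043] [0.013 0.04 ]
-0.06 71 [-0.013 -0.042] [0.011 0.039]
-0.05 57 [-0.01  -0.041] [0.011 0.038]
-0.04 13 [-0.009 -0.034] [0.009 0.037]
```

View pics/tcp.png

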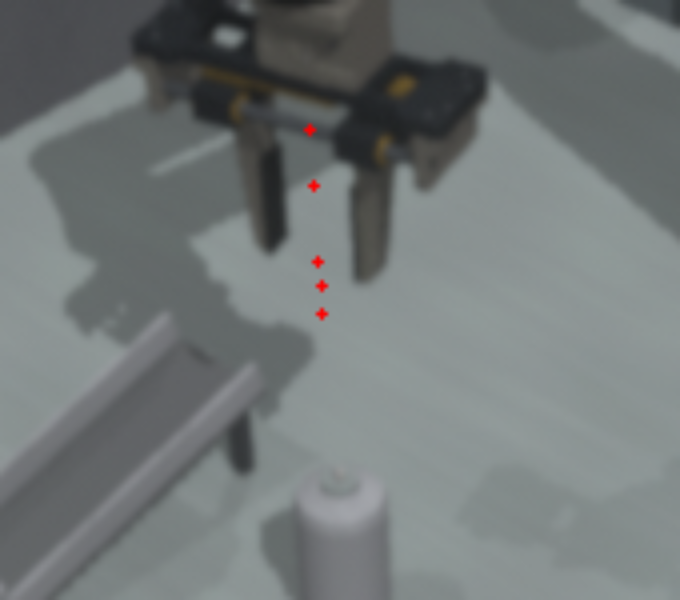

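The fingertips and the gripper body both sit about 36 mm farther back along the tool axis than the reported TCP, while sideways agrees. I'll treat reported z as 36 mm too low: true z = reported + 0.036.

```bash
sed -i 's/p=s\["tool_pos"\]/p=s["tool_pos"]+R.apply([0,0,-.036])/' go.py
python3 -m jog '[[[0.08,-0.065,0.05],[0,0,-0.004]],[[0.01,-0.005,0.05],[0,0,0]],[[0,0,0],[0,0,0]],[[0,0,0],[0,0,0]]]' -1; python3 go.py 0.4755 -0.1953 0.056 15
```

```text
t: 4.3
tool_pos: [0.4826, -0.1909, 0.1781]
tcp_rot: [0.992, 0.13, -0.0, -0.001]
contact_force: [-0.6, 0.9, -0.0]
grip_width: 0.0901
 t 4.3 pos [ 0.4826 -0.191   0.2141] yaw 14.9 grip 0.0901
 turn [-0.0006  0.     -0.0004] shift now [-0.0199  0.0065  0.3952] shift after turn [-0.02    0.0058  0.3952]
```

```bash
python3 -m jog '[[[-0.02,0.006,0.08],[0,0,0]],[[0,0,0.08],[0,0,0]],[[0,0,0],[0,0,0]]]' -1|tail -3; python3 tip.py; python3 go.py 0.4755 -0.1953 0.056 15; python3 - <<'E'
from h import *
a,_=viewer.grab_frame("scene");cv2.imwrite("pics/l2.png",cv2.resize(a[40:190,210:390],None,fx=4,fy=4))
E
```

```text
tcp_rot: [0.992, 0.129, 0.002, 0.001]
contact_force: [-0.4, 0.8, -0.1]
grip_width: 0.0919
t 4.65 w 0.092 tip-tcp [-0.0298 -0.0288 -0.0275]
 t 4.65 pos [ 0.4781 -0.198   0.1543] yaw 14.9 grip 0.092
 turn [ 0.0011 -0.002  -0.0007] shift now [-0.006  -0.0089  0.2457] shift after turn [-0.0044 -0.0081  0.2458]
```

View pics/l2.png

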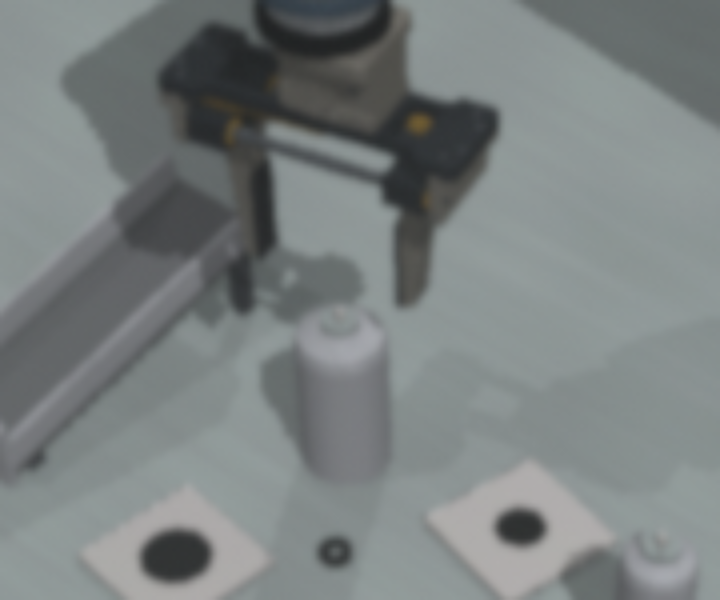

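The open fingers straddle the large can, with tips at about (265,250) and (408,300) and the stem centred between them at (340,318). Descend.

```bash
python3 -m jog '[[[-0.004,-0.008,0.06],[0.001,-0.002,0]],[[0,0,0.07],[0,0,0]],[[0,0,0.07],[0,0,0]],[[0,0,0.045],[0,0,0]],[[0,0,0],[0,0,0]]]' -1; python3 go.py 0.4755 -0.1953 0.056 15;
```

```text
t: 5.2
tool_pos: [0.4869, -0.2007, 0.0305]
tcp_rot: [0.992, 0.129, 0.009, 0.005]
contact_force: [0.2, 0.1, -0.6]
grip_width: 0.0917
 t 5.2 pos [ 0.4862 -0.2004  0.0665] yaw 14.8 grip 0.0917
 turn [ 0.0039 -0.005  -0.0011] shift now [-0.023  -0.0195  0.0257] shift after turn [-0.0225 -0.0193  0.0263]
```

```bash
python3 -m jog '[[[0,0,0],[0,0,0]],[[0,0,0],[0,0,0]],[[0,0,0],[0,0,0]],[[0,0,0],[0,0,0]],[[0,0,0],[0,0,0]]]' 1; python3 go.py 0.4755 -0.1953 0.2 15;
```

```text
t: 5.7
tool_pos: [0.4912, -0.2026, 0.0372]
tcp_rot: [0.992, 0.129, 0.012, 0.007]
contact_force: [0.0, -0.1, -1.1]
grip_width: 0.0599
 t 5.7 pos [ 0.4902 -0.2022  0.0732] yaw 14.8 grip 0.0599
 turn [ 0.0056 -0.0072 -0.0012] shift now [-0.024  -0.0204 -0.318 ] shift after turn [-0.0311 -0.0261 -0.3169]
```

Gripped: the width is 59.9 mm. The pose drifts a little in every row, so I'll correct it as I go, and now lift.

```bash
python3 -m jog '[[[-0.005,0,-0.05],[0.003,-0.004,0]],[[-0.005,0,-0.1],[0.002,-0.003,0]],[[-0.005,0,-0.1],[0.002,-0.002,0]],[[-0.005,0,-0.1],[0.001,-0.001,0]],[[0,0,-0.05],[0,0,0]]]' 1; python3 go.py 0.4669 0.2183 0.24 15;
```

```text
t: 6.2
tool_pos: [0.4794, -0.2032, 0.1998]
tcp_rot: [0.992, 0.129, -0.009, -0.006]
contact_force: [0.2, 0.2, -1.8]
grip_width: 0.0597
 t 6.2 pos [ 0.4801 -0.2035  0.2358] yaw 14.8 grip 0.0597
 turn [-0.0043  0.0053 -0.0011] shift now [ 2.375e-01 -1.028e+00 -7.000e-04] shift after turn [ 0.2411 -1.0271 -0.0105]
```

```bash
python3 -m jog '[[[0.027,-0.115,-0.005],[-0.002,0.0025,0]],[[0.027,-0.115,-0.005],[-0.002,0.0025,0]],[[0.027,-0.115,0],[0,0,0]],[[0.027,-0.115,0],[0,0,0]],[[0.027,-0.115,0],[0,0,0]],[[0.027,-0.115,0],[0,0,0]],[[0.027,-0.115,0],[0,0,0]],[[0.027,-0.115,0],[0,0,0]],[[0.02,-0.08,0],[0,0,0]],[[0,0,0],[0,0,0]]]' 1; python3 go.py 0.4669 0.2183 0.24 15;
```

```text
t: 7.2
tool_pos: [0.4712, 0.2201, 0.2098]
tcp_rot: [0.992, 0.126, 0.006, 0.002]
contact_force: [-0.2, -0.9, -2.1]
grip_width: 0.0595
 t 7.2 pos [0.4707 0.2202 0.2458] yaw 14.5 grip 0.0595
 turn [ 0.0018 -0.0038 -0.0028] shift now [-0.0105  0.0022  0.0143] shift after turn [-0.0104  0.0022  0.0145]
```

```bash
cat > can.py <<'E'
import sys
from h import *
from scipy.optimize import least_squares
def can(r,x,y,zlo,zhi,name="scene",img=None):
    im,d=viewer.grab_frame(name);c=C[name]
    if img: cv2.imwrite(img,im)
    v,u=np.mgrid[0:400,0:640];z=d.astype(float);ok=d>0
    W=(np.stack([(u-c["cx"])/c["fx"]*z,(v-c["cy"])/c["fy"]*z,z],-1)[ok]-c["t"])@np.array(c["R"])
    W=W[(np.hypot(W[:,0]-x,W[:,1]-y)<r+.02)&(W[:,2]>zlo)&(W[:,2]<zhi)]
    # axis line: centre + slope*(z-zm)
    zm=W[:,2].mean()
    f=lambda q:np.hypot(W[:,0]-q[0]-q[2]*(W[:,2]-zm),W[:,1]-q[1]-q[3]*(W[:,2]-zm))-r
    s=least_squares(f,[x,y,0,0],loss="soft_l1",f_scale=.002)
    q=s.x;zb=np.percentile(W[:,2],1)
    print("n",len(W),"centre",np.round(q[:2],4),"slope",np.round(q[2:],3),"zmin",round(zb,4),"zm",round(zm,3),"centre at zmin",np.round(q[:2]+q[2:]*(zb-zm),4),"rms",round(np.sqrt(np.mean(f(q)**2)),4),"pos",np.round(read_state()["tool_pos"],4))
if __name__=="__main__":
    a=sys.argv;can(*map(float,a[1:6]),a[6] if len(a)>6 else "scene",a[7] if len(a)>7 else None)
E
python3 can.py .03 .463 .22 .08 .235; python3 can.py .0235 .4832 .0589 .015 .08;python3 can.py .017 .6145 .0726 .012 .06
```

```text
n 604 centre [0.459 0.22 ] slope [ 0.017 -0.041] zmin 0.174 zm 0.205 centre at zmin [0.4585 0.2213] rms 0.001 pos [0.471  0.2184 0.2096]
n 347 centre [0.4802 0.0596] slope [-0.     0.001] zmin 0.0158 zm 0.048 centre at zmin [0.4803 0.0595] rms 0.0011 pos [0.471  0.2169 0.2096]
n 181 centre [0.615  0.0738] slope [-0.006  0.006] zmin 0.0129 zm 0.037 centre at zmin [0.6152 0.0737] rms 0.0009 pos [0.4711 0.216  0.2096]
```

```bash
python3 -m jog '[[[0.018,0.005,0.06],[-0.005,0,-0.002]],[[0,0,0.09],[-0.005,0,-0.001]],[[0,0,0.09],[0,0,0]],[[0,0,0.09],[0,0,0]],[[0,0,0.04],[0,0,0]],[[0,0,0],[0,0,0]]]' 1; python3 can.py .03 .463 .22 .009 .09; python3 go.py 0.4669 0.2183 0.09 15
```

```text
t: 7.95
tool_pos: [0.4844, 0.2021, 0.0594]
tcp_rot: [0.992, 0.125, 0.01, 0.02]
contact_force: [-0.5, 0.7, -1.4]
grip_width: 0.0595
n 500 centre [0.4722 0.2025] slope [ 0.021 -0.067] zmin 0.0092 zm 0.052 centre at zmin [0.4712 0.2054] rms 0.0049 pos [0.4848 0.2023 0.0604]
 t 8.0 pos [0.4839 0.2036 0.0963] yaw 14.3 grip 0.0597
 turn [ 0.0132 -0.0048 -0.0038] shift now [-0.0323 -0.0467  0.0134] shift after turn [-0.0316 -0.0464  0.0158]
```

```bash
python3 can.py .03 .468 .203 .03 .09 scene pics/l3f.png; python3 -c "
import cv2;a=cv2.imread('pics/l3f.png');cv2.imwrite('pics/l3.png',cv2.resize(a[140:290,340:510],None,fx=4,fy=4))"
```

```text
n 422 centre [0.4728 0.202 ] slope [ 0.003 -0.01 ] zmin 0.0309 zm 0.06 centre at zmin [0.4727 0.2022] rms 0.001 pos [0.4858 0.2032 0.0616]
```

View pics/l3.png

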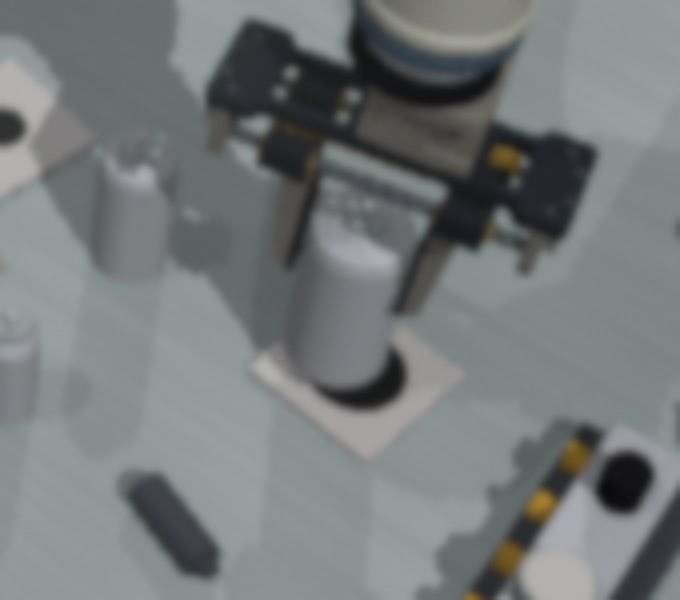

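The large can hangs upright about 20 mm above its pad. Its base is up-left of the disc, with the disc's edge showing at (380,385), so it needs about +16 mm in y.

```bash
python3 -m jog '[[[-0.006,-0.045,0.005],[0,0,0]],[[0,-0.003,0.01],[0,0,0]],[[0,0,0.01],[0,0,0]],[[0,0,0],[0,0,0]]]' 1; python3 can.py .03 .468 .215 .03 .08 ; python3 go.py 0.4669 0.2183 0.09 15
```

```text
t: 8.45
tool_pos: [0.483, 0.2204, 0.0555]
tcp_rot: [0.992, 0.124, 0.015, 0.018]
contact_force: [0.2, -0.6, -1.2]
grip_width: 0.0601
n 357 centre [0.471  0.2202] slope [-0.001 -0.013] zmin 0.0305 zm 0.055 centre at zmin [0.4711 0.2205] rms 0.001 pos [0.4832 0.2205 0.0557]
 t 8.5 pos [0.482  0.2216 0.0916] yaw 14.2 grip 0.0601
 turn [ 0.0127 -0.0082 -0.0045] shift now [-0.0387 -0.0013  0.003 ] shift after turn [-0.0386 -0.0017  0.0041]
```

```bash
python3 -m jog '[[[-0.008,0.004,0.014],[-0.003,0.002,0]],[[-0.002,0,0.014],[0,0.001,0]],[[-0.002,0,0.012],[0,0,0]]]' 1; python3 can.py .03 .468 .215 .03 .08
```

```text
t: 8.8
tool_pos: [0.4831, 0.2177, 0.0413]
tcp_rot: [0.992, 0.123, 0.025, 0.022]
contact_force: [-4.7, -2.8, 43.7]
grip_width: 0.0597
n 360 centre [0.4695 0.217 ] slope [0.003 0.012] zmin 0.0305 zm 0.055 centre at zmin [0.4694 0.2167] rms 0.0014 pos [0.483  0.2178 0.0413]
```

```bash
python3 -m jog '[[[0,0,-0.004],[0,0,0]]]' 1; python3 -m jog '[[[0,0,0],[0,0,0]],[[0,0,0],[0,0,0]],[[0,0,0],[0,0,0]],[[0,0,0],[0,0,0]],[[0,0,0],[0,0,0]]]' -1; python3 can.py .03 .468 .215 .02 .06;python3 go.py 0.46 0.215 0.24 15
```

```text
t: 8.95
tool_pos: [0.4832, 0.218, 0.0429]
tcp_rot: [0.992, 0.123, 0.025, 0.021]
contact_force: [-0.1, 0.7, -0.7]
grip_width: 0.0594
t: 9.45
tool_pos: [0.4824, 0.2175, 0.042]
tcp_rot: [0.992, 0.123, 0.024, 0.022]
contact_force: [0.1, -0.2, 0.1]
grip_width: 0.0918
n 275 centre [0.4716 0.2171] slope [-0.002 -0.001] zmin 0.0207 zm 0.04 centre at zmin [0.4716 0.2172] rms 0.0011 pos [0.4824 0.2175 0.042 ]
 t 9.5 pos [0.4805 0.2189 0.0779] yaw 14.2 grip 0.0918
 turn [ 0.0157 -0.0134 -0.0046] shift now [-0.0348  0.0167 -0.4067] shift after turn [-0.0521 -0.004  -0.4052]
```

```bash
python3 -m jog '[[[0.003,0,-0.06],[0,0,0]],[[0.003,0,-0.1],[0.003,-0.003,0]],[[0,0,-0.1],[0.004,-0.003,0]],[[0,0,-0.1],[0.004,-0.004,0]],[[0,0,-0.03],[0.004,-0.003,-0.004]],[[0,0,0],[0,0,0]]]' -1; python3 go.py 0.4803 0.0596 0.17 15
```

```text
t: 10.1
tool_pos: [0.4767, 0.2224, 0.2025]
tcp_rot: [0.991, 0.13, -0.002, 0.001]
contact_force: [-0.3, -0.3, 0.1]
grip_width: 0.092
 t 10.1 pos [0.4768 0.2224 0.2385] yaw 15.0 grip 0.092
 turn [ 0.0003  0.0012 -0.0002] shift now [-0.096   0.3954  0.172 ] shift after turn [-0.0969  0.3955  0.1713]
```

```bash
python3 -m jog '[[[-0.025,0.105,0.01],[0,0,0]],[[-0.025,0.105,0.03],[0,0,0]],[[-0.025,0.105,0.06],[0,0,0]],[[-0.025,0.09,0.06],[0,0,0]],[[0,0,0],[0,0,0]],[[0,0,0],[0,0,0]]]' -1; python3 go.py 0.4803 0.0596 0.12 15; python3 can.py .03 .4716 .217 .02 .09
```

```text
t: 10.7
tool_pos: [0.4779, 0.051, 0.1324]
tcp_rot: [0.991, 0.13, -0.002, 0.001]
contact_force: [0.5, -0.3, -0.3]
grip_width: 0.0919
 t 10.7 pos [0.4781 0.0511 0.1684] yaw 15.0 grip 0.0919
 turn [ 0.0005  0.0014 -0.0001] shift now [ 0.0114 -0.0192  0.121 ] shift after turn [ 0.0108 -0.019   0.1211]
n 506 centre [0.4716 0.2171] slope [-0.002 -0.002] zmin 0.0211 zm 0.056 centre at zmin [0.4717 0.2171] rms 0.001 pos [0.4776 0.0513 0.1323]
```

```bash
python3 -m jog '[[[0.011,-0.02,0.02],[0,0.001,0]],[[-0.002,0,0.08],[0,0,0]],[[-0.002,0,0.08],[0,0,0]],[[-0.002,0,0.05],[0,0,0]],[[-0.002,0,0],[0,0,0]]]' -1; python3 go.py 0.4803 0.0596 0.041 15; 
```

```text
t: 11.25
tool_pos: [0.4809, 0.0676, 0.0387]
tcp_rot: [0.991, 0.134, 0.004, 0.0]
contact_force: [0.2, 0.3, -0.5]
grip_width: 0.0915
 t 11.25 pos [0.4807 0.0676 0.0747] yaw 15.4 grip 0.0915
 turn [ 0.0006 -0.0023  0.002 ] shift now [-0.0068  0.019   0.0843] shift after turn [-0.0061  0.0192  0.0843]
```

```bash
python3 -m jog '[[[-0.006,0.02,0.04],[0,-0.003,0.002]],[[-0.003,0,0.04],[0,0,0]],[[-0.003,0,0.01],[0,-0.001,0]]]' -1|tail -1; python3 go.py 0.4803 0.0596 0.041 15; 
```

```text
grip_width: 0.0919
 t 11.55 pos [0.4812 0.0628 0.0401] yaw 15.2 grip 0.0919
 turn [0.0006 0.0003 0.0012] shift now [-0.0042  0.0071 -0.0022] shift after turn [-0.0041  0.0071 -0.0022]
```

```bash
python3 -m jog '[[[-0.004,0.006,0],[0,0,0]],[[-0.002,0,0.002],[0,0,0]],[[-0.002,0,0.002],[0,0,0]],[[-0.002,0,0.002],[0,0,0]],[[0,0,0.001],[0,0,0]],[[0,0,0],[0,0,0]]]' 1; python3 go.py 0.4803 0.0596 0.2 15; python3 can.py .0235 .4803 .0596 .01 .025
```

```text
t: 12.15
tool_pos: [0.4805, 0.0611, 0.0048]
tcp_rot: [0.991, 0.133, 0.002, 0.001]
contact_force: [-0.1, 0.8, -1.0]
grip_width: 0.0467
 t 12.15 pos [0.4803 0.0611 0.0408] yaw 15.3 grip 0.0467
 turn [ 0.0008 -0.0014  0.0018] shift now [ 0.0007  0.0047 -0.398 ] shift after turn [-0.001   0.0036 -0.398 ]
n 81 centre [0.48   0.0608] slope [-0.039 -0.051] zmin 0.0108 zm 0.017 centre at zmin [0.4802 0.0611] rms 0.001 pos [0.4804 0.0611 0.0047]
```

```bash
python3 -m jog '[[[0,0,-0.05],[0,0,0]],[[0,0,-0.1],[0,0,0]],[[0,0,-0.1],[0,0,0]],[[0,0,-0.06],[0,0,0]]]' 1|tail -4; python3 go.py 0.6195 -0.211 0.16 15
```

```text
tool_pos: [0.4758, 0.0606, 0.1287]
tcp_rot: [0.991, 0.133, -0.003, 0.001]
contact_force: [0.0, 0.1, -1.9]
grip_width: 0.0466
 t 12.6 pos [0.476  0.0606 0.1647] yaw 15.3 grip 0.0466
 turn [0.0003 0.0019 0.0016] shift now [0.167  0.7497 0.0114] shift after turn [0.1708 0.7488 0.0116]
```

```bash
python3 -m jog '[[[0.025,0.11,0],[0,0.001,0.001]],[[0.025,0.11,0],[0,0,0]],[[0.025,0.11,0],[0,0,0]],[[0.025,0.11,0],[0,0,0]],[[0.025,0.11,0],[0,0,0]],[[0.025,0.11,0],[0,0,0]],[[0.015,0.07,0],[0,0,0]],[[0,0,0],[0,0,0]]]' 1|tail -4; python3 go.py 0.6195 -0.211 0.16 15; python3 can.py .0235 .6195 -.211 .08 .15
```

```text
tool_pos: [0.6226, -0.2137, 0.1333]
tcp_rot: [0.991, 0.133, 0.002, 0.001]
contact_force: [0.0, 0.2, -1.4]
grip_width: 0.0467
 t 13.4 pos [ 0.6225 -0.2136  0.1693] yaw 15.3 grip 0.0467
 turn [ 0.0007 -0.0015  0.0016] shift now [-0.0055 -0.0083  0.0232] shift after turn [-0.0055 -0.0083  0.0233]
n 125 centre [ 0.6217 -0.214 ] slope [ 0.041 -0.017] zmin 0.128 zm 0.139 centre at zmin [ 0.6212 -0.2138] rms 0.0012 pos [ 0.6216 -0.2121  0.133 ]
```

```bash
python3 -m jog '[[[-0.004,-0.005,0.05],[0,-0.0015,0]],[[-0.002,0,0.09],[0,0,0]],[[-0.002,0,0.09],[0,0,0]],[[-0.002,0,0.035],[0,0,0]],[[-0.002,0,0],[0,0,0]]]' 1|tail -4; python3 go.py 0.6195 -0.211 0.045 15; python3 can.py .0235 .6195 -.211 .02 .05
```

```text
tool_pos: [0.6141, -0.2067, 0.0248]
tcp_rot: [0.991, 0.134, -0.001, -0.0]
contact_force: [-0.4, 0.4, -0.4]
grip_width: 0.0464
 t 13.95 pos [ 0.6142 -0.2067  0.0608] yaw 15.4 grip 0.0464
 turn [-0.0004  0.0006  0.0021] shift now [0.0101 0.0138 0.0394] shift after turn [0.0101 0.0137 0.0395]
n 147 centre [ 0.6133 -0.2071] slope [-0.006 -0.   ] zmin 0.0212 zm 0.036 centre at zmin [ 0.6134 -0.2071] rms 0.0012 pos [ 0.6144 -0.2069  0.0257]
```

```bash
python3 -m jog '[[[0.015,0.011,0.012],[0,0,0]],[[0.001,0,0.014],[0,0,0]],[[0,0,0.012],[0,0,0]]]' 1; python3 can.py .0235 .6195 -.211 .015 .04
```

```text
t: 14.3
tool_pos: [0.6258, -0.2101, 0.0146]
tcp_rot: [0.991, 0.134, 0.003, 0.001]
contact_force: [-0.3, -0.1, -1.1]
grip_width: 0.0468
n 120 centre [ 0.6254 -0.2104] slope [ 0.03  -0.005] zmin 0.0151 zm 0.027 centre at zmin [ 0.625  -0.2103] rms 0.0014 pos [ 0.6254 -0.21    0.0139]
```

```bash
python3 -m jog '[[[-0.013,0,0.004],[0,-0.001,0]],[[0,0,0.006],[0,0,0]],[[0,0,0.005],[0,0,0]]]' 1; python3 can.py .0235 .6195 -.211 .015 .035
```

```text
t: 14.65
tool_pos: [0.6205, -0.2119, 0.0105]
tcp_rot: [0.991, 0.134, 0.001, 0.002]
contact_force: [-8.4, 3.1, 29.0]
grip_width: 0.0467
n 95 centre [ 0.6198 -0.2119] slope [0.029 0.028] zmin 0.0153 zm 0.024 centre at zmin [ 0.6195 -0.2121] rms 0.0013 pos [ 0.6206 -0.2119  0.0106]
```

Contact is at (0.620,-0.212), on target. Release and lift.

```bash
python3 -m jog '[[[0,0,-0.003],[0,0,0]]]' 1|tail -2; python3 -m jog '[[[0,0,0],[0,0,0]],[[0,0,0],[0,0,0]],[[0,0,0],[0,0,0]],[[0,0,0],[0,0,0]],[[0,0,-0.05],[0,0,0]],[[0,0,-0.1],[0,0,0]],[[0,0,-0.1],[0,0,0]],[[0,0,-0.05],[0,0,0]],[[0,0,0],[0,0,0]]]' -1; python3 can.py .0235 .6195 -.211 .015 .08; python3 can.py .017 .679 .0165 .015 .06; python3 go.py 0.615 0.0738 0.16 15
```

```text
contact_force: [-1.0, -0.5, -1.1]
grip_width: 0.0467
t: 15.7
tool_pos: [0.619, -0.2116, 0.1344]
tcp_rot: [0.991, 0.134, -0.0, 0.001]
contact_force: [1.0, -0.4, -0.2]
grip_width: 0.092
n 335 centre [ 0.6199 -0.2123] slope [-0.002 -0.002] zmin 0.016 zm 0.048 centre at zmin [ 0.62   -0.2122] rms 0.0014 pos [ 0.6184 -0.2113  0.1329]
n 170 centre [0.6772 0.0131] slope [-0.017  0.006] zmin 0.0156 zm 0.037 centre at zmin [0.6776 0.013 ] rms 0.0009 pos [ 0.6174 -0.211   0.1313]
 t 15.8 pos [ 0.6175 -0.211   0.1673] yaw 15.4 grip 0.0919
 turn [-0.0001  0.0012  0.002 ] shift now [ 0.1826 -0.6882  0.0179] shift after turn [ 0.1782 -0.6894  0.0183]
```

```bash
python3 -m jog '[[[0,0,0],[0,0,0.03]],[[0,0,0],[0,0,0.03]],[[0,0,0],[0,0,0]]]' -0.5|tail -1; python3 go.py 0.615 0.0738 0.15 5
```

```text
grip_width: 0.0701
 t 16.1 pos [ 0.6146 -0.21    0.1612] yaw 4.2 grip 0.0701
 turn [-0.0009  0.0035 -0.0043] shift now [ 0.0536 -0.7074  0.0292] shift after turn [ 0.0627 -0.7067  0.0279]
```

```bash
python3 -m jog '[[[0.008,-0.11,0],[0,0.003,-0.003]],[[0.008,-0.11,0],[0,0,0]],[[0.008,-0.11,0],[0,0,0]],[[0.008,-0.11,0],[0,0,0]],[[0.008,-0.11,0],[0,0,0]],[[0.008,-0.11,0],[0,0,0]],[[0.008,-0.05,0],[0,0,0]],[[0,0,0],[0,0,0]]]' -0.5|tail -2; python3 go.py 0.615 0.0738 0.1 5
```

```text
contact_force: [0.6, -0.3, -0.2]
grip_width: 0.0688
 t 16.9 pos [0.6047 0.0839 0.1484] yaw 5.9 grip 0.0688
 turn [-0.0015  0.0058  0.0052] shift now [0.0253 0.0284 0.1204] shift after turn [0.0235 0.0274 0.1209]
```

```bash
python3 -m jog '[[[0.024,0.028,0],[-0.0015,0.006,0.004]],[[0,0,0.06],[0,0,0]],[[0,0,0.06],[0,0,0]],[[0,0,0],[0,0,0]]]' -0.5|tail -2; python3 go.py 0.615 0.0738 0.028 5
```

```text
contact_force: [-0.4, -0.4, -0.2]
grip_width: 0.069
 t 17.3 pos [0.6159 0.0681 0.0966] yaw 5.4 grip 0.069
 turn [ 0.0008 -0.0007  0.002 ] shift now [-0.0014 -0.0149  0.1714] shift after turn [-0.0011 -0.0145  0.1714]
```

```bash
python3 -m jog '[[[-0.001,-0.014,0.02],[0,0,0]],[[-0.001,0,0.07],[0,0,0]],[[-0.001,0,0.07],[0,0,0]],[[-0.001,0,0.01],[0,0,0]]]' -0.5|tail -2; python3 go.py 0.615 0.0738 0.028 5
```

```text
contact_force: [0.1, -0.3, 0.3]
grip_width: 0.0688
 t 17.7 pos [0.6174 0.0696 0.0292] yaw 5.2 grip 0.0688
 turn [ 0.0011 -0.0026  0.0009] shift now [-0.0051 -0.0109  0.003 ] shift after turn [-0.0051 -0.0109  0.003 ]
```

```bash
python3 -m jog '[[[-0.005,-0.01,0.003],[0.001,-0.002,0]],[[-0.001,0,0.001],[0,0,0]],[[-0.001,0,0.001],[0,0,0]],[[-0.001,0,0.001],[0,0,0]],[[0,0,0],[0,0,0]]]' 1|tail -2;python3 go.py 0.615 0.0738 0.028 5; python3 -m jog '[[[0,0,-0.05],[0,0,0]],[[0,0,-0.1],[0,0,0]],[[0,0,-0.05],[0,0,0]]]' 1; python3 go.py 0.4565 -0.062 0.1 5
```

```text
contact_force: [-0.1, -0.1, -0.5]
grip_width: 0.0331
 t 18.2 pos [0.6167 0.0733 0.0311] yaw 5.1 grip 0.0331
 turn [-0.     -0.0021  0.0008] shift now [-0.0041 -0.0017  0.0077] shift after turn [-0.004  -0.0017  0.0077]
t: 18.5
tool_pos: [0.6141, 0.073, 0.0752]
tcp_rot: [0.999, 0.045, 0.001, 0.0]
contact_force: [0.8, -0.1, -0.2]
grip_width: 0.0333
 t 18.5 pos [0.6141 0.073  0.1112] yaw 5.2 grip 0.0333
 turn [ 0.     -0.0005  0.0008] shift now [-0.4227  0.3008  0.0274] shift after turn [-0.4219  0.302   0.028 ]
```

```bash
python3 -m jog '[[[-0.09,0.063,0],[0,0,0]],[[-0.09,0.063,0],[0,0,0]],[[-0.09,0.063,0],[0,0,0]],[[-0.09,0.063,0],[0,0,0]],[[-0.07,0.05,0],[0,0,0]],[[0,0,0],[0,0,0]]]' 1|tail -2; python3 go.py 0.4565 -0.062 0.05 5; python3 can.py .017 .457 -.062 .05 .1
```

```text
contact_force: [0.2, -0.4, -0.6]
grip_width: 0.0336
 t 19.1 pos [ 0.4525 -0.0653  0.1159] yaw 5.4 grip 0.0336
 turn [ 0.0003 -0.0047  0.002 ] shift now [ 0.0083 -0.0076  0.165 ] shift after turn [ 0.0107 -0.0075  0.1649]
n 58 centre [ 0.4508 -0.0657] slope [0.087 0.08 ] zmin 0.0842 zm 0.093 centre at zmin [ 0.45   -0.0664] rms 0.0013 pos [ 0.4551 -0.0647  0.0804]
```

```bash
python3 -m jog '[[[0.008,-0.007,0.05],[0,-0.003,0]],[[0,0,0.08],[0,-0.001,0]],[[0,0,0.03],[0,0,0]],[[0,0,0],[0,0,0]]]' 1|tail -2; python3 go.py 0.4565 -0.062 0.037 5; python3 can.py .017 .457 -.062 .015 .045
```

```text
contact_force: [-0.0, -0.4, -0.4]
grip_width: 0.0335
 t 19.55 pos [ 0.4659 -0.0606  0.0534] yaw 5.3 grip 0.0335
 turn [ 0.0009 -0.0046  0.0018] shift now [-0.0243  0.0013  0.0406] shift after turn [-0.0237  0.0015  0.041 ]
n 80 centre [ 0.4647 -0.061 ] slope [0.003 0.05 ] zmin 0.0223 zm 0.033 centre at zmin [ 0.4646 -0.0615] rms 0.0013 pos [ 0.4667 -0.0606  0.018 ]
```

```bash
python3 -m jog '[[[-0.023,0.001,0.012],[0,-0.004,0]],[[-0.004,0,0.012],[0,0,0]],[[-0.004,0,0.012],[0,0,0]]]' 1; python3 can.py .017 .457 -.062 .015 .035
```

```text
t: 19.9
tool_pos: [0.4567, -0.0619, 0.0048]
tcp_rot: [0.999, 0.047, 0.003, 0.002]
contact_force: [-0.8, 0.4, -1.3]
grip_width: 0.0335
n 69 centre [ 0.4552 -0.0623] slope [-0.02   0.029] zmin 0.0156 zm 0.025 centre at zmin [ 0.4554 -0.0626] rms 0.0013 pos [ 0.4557 -0.0618  0.0041]
```

Now centred at (0.455,-0.062), with the base about 3 mm above the pad. Lower and release.

```bash
python3 -m jog '[[[0,0,0.007],[0,0,0]],[[0,0,0.006],[0,0,0]]]' 1; python3 -m jog '[[[0,0,-0.001],[0,0,0]]]' 1|tail -2; python3 can.py .017 .457 -.062 .015 .03
```

```text
t: 20.15
tool_pos: [0.4563, -0.0618, 0.0]
tcp_rot: [0.999, 0.047, 0.003, 0.002]
contact_force: [-8.5, 2.7, 41.2]
grip_width: 0.0332
contact_force: [0.1, -0.1, -0.4]
grip_width: 0.0334
n 52 centre [ 0.455  -0.0619] slope [ 0.015 -0.023] zmin 0.0158 zm 0.022 centre at zmin [ 0.4549 -0.0617] rms 0.0016 pos [ 0.4568 -0.0619  0.0009]
```

```bash
python3 -m jog '[[[0,0,0],[0,0,0]],[[0,0,0],[0,0,0]],[[0,0,0],[0,0,0]],[[0,0,-0.05],[0,0,0]],[[0,0,-0.1],[0,0,0]],[[0,0,-0.1],[0,0,0]],[[0,0,-0.05],[0,0,0]],[[0,0,0],[0,0,-0.047]],[[0,0,0],[0,0,-0.047]],[[0,0,0],[0,0,-0.047]],[[0,0,0],[0,0,-0.047]],[[0,0,0],[0,0,-0.047]],[[0,0,0],[0,0,-0.047]],[[0,0,0],[0,0,-0.047]],[[0,0,0],[0,0,-0.047]],[[0,0,0],[0,0,0]]]' -0.4; python3 can.py .017 .455 -.062 .015 .06; python3 go.py 0.6245 0.2028 0.12 72;  python3 - <<'E'
from h import *
a,_=viewer.grab_frame("scene");cv2.imwrite("pics/c1.png",cv2.resize(a[60:300,180:480],None,fx=2.5,fy=2.5))
E
```

```text
t: 21.9
tool_pos: [0.4551, -0.0617, 0.1249]
tcp_rot: [0.797, 0.604, 0.001, 0.003]
contact_force: [0.1, -0.4, 0.7]
grip_width: 0.0639
n 166 centre [ 0.4549 -0.0623] slope [-0.018 -0.015] zmin 0.0162 zm 0.038 centre at zmin [ 0.4553 -0.0619] rms 0.0014 pos [ 0.4551 -0.0617  0.1249]
 t 21.95 pos [ 0.4549 -0.0616  0.1609] yaw 74.1 grip 0.0644
 turn [0.002  0.0004 0.0115] shift now [0.7521 0.2258 0.1026] shift after turn [0.7596 0.1991 0.1022]
```

View pics/c1.png

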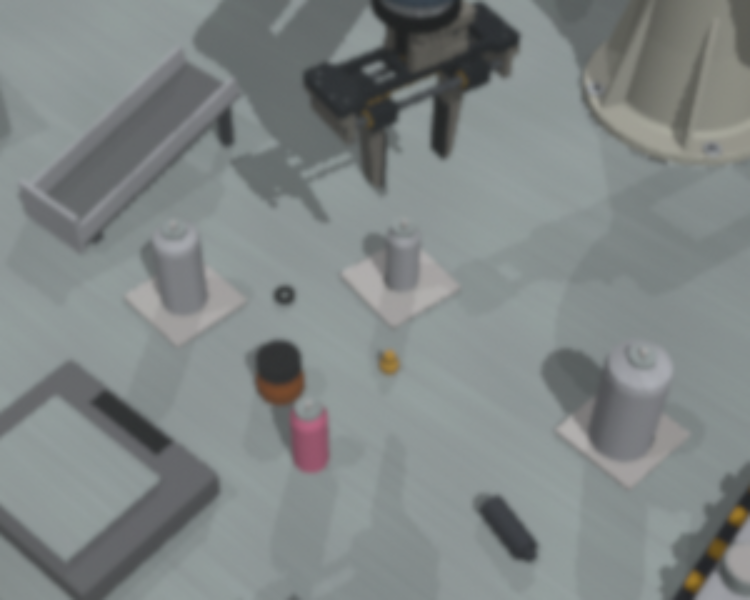

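All three cans stand on their pads: small at (402,260), medium at (178,270), large at (630,400). The cartridge still lies at (508,527), with its neck toward the lower right. Next is the cartridge.

```bash
python3 -m jog '[[[0,0,0],[0,0,0.011]],[[0.109,0.029,0],[0,0,0]],[[0.109,0.029,0],[0,0,0]],[[0.109,0.029,0],[0,0,0]],[[0.109,0.029,0],[0,0,0]],[[0.109,0.029,0],[0,0,0]],[[0.109,0.029,0],[0,0,0]],[[0.09,0.024,0.05],[0,0,0]],[[0,0,0.05],[0,0,0]],[[0,0,0],[0,0,0]]]' -0.4; python3 go.py 0.6245 0.2028 0.05 72; python3 tip.py; python3 - <<'E'
from h import *
a,d=viewer.grab_frame("scene");cv2.imwrite("pics/c2.png",cv2.resize(a[180:310,310:460],None,fx=4,fy=4))
for o in dark(a,80):
    if 350<o[0]<420 and 240<o[1]<300:
        print(np.round(o[:3],1),o[3],plane("scene",o[:2],.012))
E
```

```text
t: 23.0
tool_pos: [0.635, 0.2041, 0.083]
tcp_rot: [0.823, 0.568, 0.003, 0.003]
contact_force: [-1.0, -0.5, -0.1]
grip_width: 0.0648
 t 23.0 pos [0.6347 0.2042 0.119 ] yaw 69.2 grip 0.0648
 turn [ 0.0028 -0.     -0.0153] shift now [-0.0123 -0.0241  0.1724] shift after turn [-0.0111 -0.0232  0.1726]
t 23.05 w 0.0645 tip-tcp [0.034  0.0375 0.0406]
[383.  271.4 227. ] ((383.3049011230469, 271.756103515625), (28.42362403869629, 9.526599884033203), 51.34019470214844) [0.6253669  0.20132393 0.012     ]
```

View pics/c2.png

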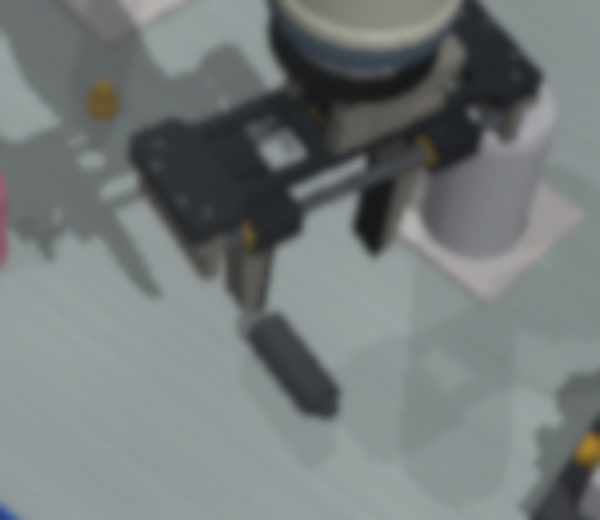

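The fingers are above the cartridge, which is at (293,365), with its axis matching the tool x. The large can, at (490,180), is clear. Descend.

```bash
python3 -m jog '[[[-0.011,-0.023,0],[0.003,0,-0.015]],[[0,0,0.08],[0,0,0]],[[0,0,0.08],[0,0,0]],[[0,0,0.04],[0,0,0]],[[0,0,0],[0,0,0]]]' -0.4|tail -2; python3 go.py 0.625 0.202 0.006 72; python3 tip.py
```

```text
contact_force: [0.2, -0.2, 0.1]
grip_width: 0.0646
 t 23.6 pos [0.6293 0.2003 0.0479] yaw 71.5 grip 0.0646
 turn [ 0.0031 -0.0024 -0.003 ] shift now [-0.0003 -0.0126  0.1045] shift after turn [ 0.0006 -0.0116  0.1046]
t 23.65 w 0.0643 tip-tcp [-0.0192 -0.018  -0.0175]
```

```bash
python3 -m jog '[[[0,-0.011,0.03],[0.003,-0.002,-0.003]],[[0,-0.002,0.04],[0,0,0]],[[0,-0.002,0.025],[0,0,0]]]' -0.4|tail -2; python3 go.py 0.625 0.202 0.006 72
```

```text
contact_force: [-0.2, -0.2, -0.8]
grip_width: 0.0645
 t 23.95 pos [0.6281 0.2034 0.0137] yaw 72.0 grip 0.0645
 turn [ 0.0022 -0.0019 -0.0001] shift now [-0.0059 -0.0064  0.0193] shift after turn [-0.0058 -0.0063  0.0193]
```

```bash
python3 -m jog '[[[-0.004,-0.006,0.014],[0.002,-0.002,0]],[[0,-0.002,0.01],[0,0,0]]]' -0.4|tail -2; python3 go.py 0.625 0.202 0.006 72;python3 -m jog '[[[0,0,0.001],[0,0,0]],[[0,0,0.001],[0,0,0]],[[0,0,0.001],[0,0,0]],[[0,0,0.001],[0,0,0]],[[0,0,0.001],[0,0,0]]]' 1|tail -2;python3 go.py 0.625 0.202 0.12 72
```

```text
contact_force: [-0.1, -0.4, -0.1]
grip_width: 0.0644
 t 24.15 pos [0.624  0.203  0.0021] yaw 72.0 grip 0.0644
 turn [-0.0004  0.0005 -0.0001] shift now [-0.0016  0.0032 -0.0096] shift after turn [-0.0016  0.0032 -0.0096]
contact_force: [1.1, -0.1, 0.6]
grip_width: 0.0268
 t 24.65 pos [6.242e-01 2.032e-01 1.000e-04] yaw 72.0 grip 0.0268
 turn [-0.0003  0.0005 -0.    ] shift now [-0.0028  0.0027 -0.2999] shift after turn [-0.0023  0.0029 -0.2999]
```

```bash
python3 -m jog '[[[0,0,0],[0,0,0]],[[0,0,-0.005],[0,0,0]],[[0,0,-0.08],[0,0,0]],[[0,0,-0.12],[0,0,0]],[[0,0,-0.12],[0,0,0]],[[0,0,-0.12],[0,0,0]],[[0,0,-0.04],[0,0,-0.047]],[[0,0,0],[0,0,-0.047]],[[0,0,0],[0,0,0]]]' 1;python3 go.py 0.448 -0.379 0.18 90
python3 - <<'E'
from h import *
a,d=viewer.grab_frame("scene");c=C["scene"]
v,u=np.mgrid[0:400,0:640];z=d.astype(float);ok=d>0
W=(np.stack([(u-c["cx"])/c["fx"]*z,(v-c["cy"])/c["fy"]*z,z],-1)[ok]-c["t"])@np.array(c["R"])
W=W[(W[:,0]>.38)&(W[:,0]<.68)&(W[:,1]<-.31)&(W[:,1]>-.46)&(W[:,2]>.012)]
for x in np.arange(.39,.67,.02):
    q=W[abs(W[:,0]-x)<.01]
    if len(q)<10: continue
    # wall tops: highest points in each y half; floor: median z in mid band
    fl=q[abs(q[:,1]+.38)<.02]; t=q[q[:,2]>np.median(fl[:,2])+.018] if len(fl) else q
    print(round(x,2),"floor",np.round(np.median(fl[:,2]),4) if len(fl) else None,"wall y",np.round([np.median(t[t[:,1]>-.38][:,1]),np.median(t[t[:,1]<-.38][:,1])],4),"y range",np.round([q[:,1].min(),q[:,1].max()],4))
E
```

```text
t: 25.55
tool_pos: [0.6236, 0.203, 0.1669]
tcp_rot: [0.711, 0.704, -0.001, -0.0]
contact_force: [0.3, -0.0, -0.9]
grip_width: 0.0226
 t 25.55 pos [0.6236 0.2031 0.2029] yaw 89.4 grip 0.0226
 turn [-0.0008  0.0005 -0.0032] shift now [-1.4595 -0.4242  0.0603] shift after turn [-1.4552 -0.4391  0.0572]
0.41 floor 0.0633 wall y [-0.3442 -0.4266] y range [-0.4312 -0.3397]
0.43 floor 0.0592 wall y [-0.3433 -0.4258] y range [-0.4331 -0.3396]
0.45 floor 0.0562 wall y [-0.3433 -0.4257] y range [-0.4314 -0.3392]
0.47 floor 0.0512 wall y [-0.3431 -0.4269] y range [-0.4316 -0.3392]
0.49 floor 0.0473 wall y [-0.3436 -0.4259] y range [-0.433 -0.338]
0.51 floor 0.0421 wall y [-0.3427 -0.4263] y range [-0.4321 -0.3386]
0.53 floor 0.0382 wall y [-0.3423 -0.4261] y range [-0.431  -0.3366]
0.55 floor 0.0347 wall y [-0.3416 -0.4262] y range [-0.4327 -0.3377]
0.57 floor 0.0299 wall y [-0.3431 -0.4258] y range [-0.4316 -0.3392]
0.59 floor 0.0254 wall y [-0.3424 -0.4254] y range [-0.4316 -0.338 ]
0.61 floor 0.0212 wall y [-0.3424 -0.4264] y range [-0.4298 -0.3384]
0.63 floor 0.0199 wall y [-0.3426 -0.4261] y range [-0.4289 -0.3381]
0.65 floor 0.0377 wall y [-0.378  -0.3896] y range [-0.4301 -0.3385]
```

The chute's axis runs along world x at y = -0.385. The floor height is 0.056 at x = 0.447. Carry the cartridge there.

```bash
python3 -m jog '[[[-0.11,-0.033,0],[0,0,-0.003]],[[-0.11,-0.033,0],[0,0,0]],[[-0.11,-0.033,0],[0,0,0]],[[-0.11,-0.033,0],[0,0,0]],[[-0.11,-0.033,0],[0,0,0]],[[-0.11,-0.033,0],[0,0,0]],[[-0.11,-0.033,0],[0,0,0]],[[-0.11,-0.033,0],[0,0,0]],[[-0.11,-0.033,0],[0,0,0]],[[-0.11,-0.033,0],[0,0,0]],[[-0.11,-0.033,0],[0,0,0]],[[-0.11,-0.033,0],[0,0,0]],[[-0.06,-0.018,0],[0,0,0]],[[0,0,0],[0,0,0]]]' 1;python3 go.py 0.446 -0.385 0.14 90
```

```text
t: 27.0
tool_pos: [0.4255, -0.3605, 0.1571]
tcp_rot: [0.732, 0.682, -0.005, -0.007]
contact_force: [0.8, 0.5, -1.4]
grip_width: 0.023
 t 27.0 pos [ 0.4261 -0.3606  0.1931] yaw 86.0 grip 0.023
 turn [-0.0054 -0.0008 -0.0225] shift now [-0.0576  0.0562  0.1316] shift after turn [-0.061   0.0498  0.1327]
```

```bash
python3 -m jog '[[[0,0,0],[-0.005,-0.001,-0.022]],[[-0.061,0.05,0.05],[0,0,0]],[[0,0,0.07],[0,0,0]],[[0,0,0],[0,0,0]]]' 1|tail -1;python3 go.py 0.446 -0.385 0.064 90; python3 - <<'E'
from h import *
a,d=viewer.grab_frame("scene");cv2.imwrite("pics/c3.png",cv2.resize(a[30:180,170:340],None,fx=4,fy=4))
c=C["scene"];p=read_state()["tool_pos"]
v,u=np.mgrid[0:400,0:640];z=d.astype(float);ok=(d>0)
W=(np.stack([(u-c["cx"])/c["fx"]*z,(v-c["cy"])/c["fy"]*z,z],-1)-c["t"])@np.array(c["R"])
m=ok&(a.max(2)<80)&(np.hypot(W[...,0]-p[0],W[...,1]-p[1])<.05)&(abs(W[...,2]-p[2]-.046)<.02)
q=W[m];print(len(q),np.round(q.min(0),4),np.round(q.max(0),4),np.round(np.median(q,0),4),p)
E
```

```text
grip_width: 0.0232
 t 27.4 pos [ 0.4448 -0.3833  0.1418] yaw 89.1 grip 0.0232
 turn [-0.001  -0.0009 -0.005 ] shift now [-0.0047  0.0036  0.1945] shift after turn [-0.0042  0.0029  0.1945]
179 [ 0.4241 -0.3962  0.1437] [ 0.4711 -0.3496  0.1732] [ 0.4494 -0.3734  0.1632] [ 0.44604355 -0.38423842  0.10782262]
```

View pics/c3.png

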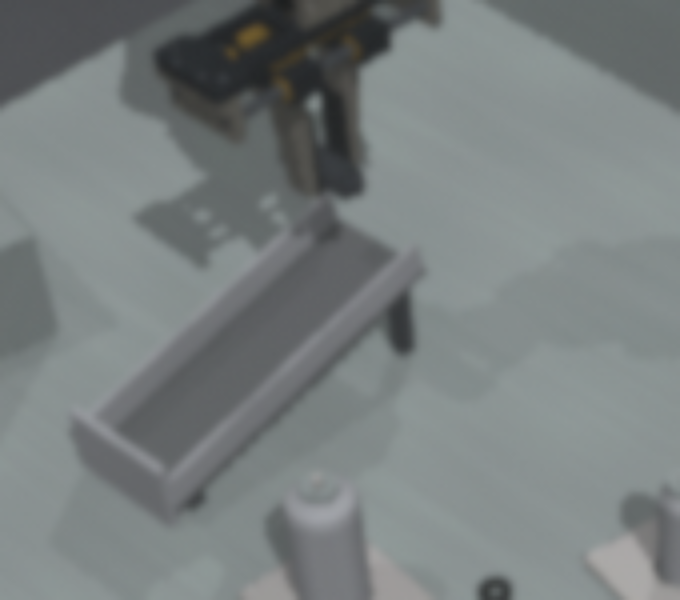

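The cartridge hangs crosswise above the chute's upper end. It's at (340,175), with its near end at y = -0.350, so it is centred. Lower to a tip height of about 0.067.

```bash
python3 -m jog '[[[-0.002,0.003,0.05],[-0.001,-0.001,-0.005]],[[0,0,0.07],[0,0,0]],[[0,0,0.04],[0,0,0]],[[0,0,0],[0,0,0]]]' 1|tail -2;python3 go.py 0.446 -0.385 0.067 90
```

```text
contact_force: [-0.4, -0.5, -1.0]
grip_width: 0.0234
 t 27.85 pos [ 0.4504 -0.3841  0.0832] yaw 89.8 grip 0.0234
 turn [ 0.002   0.0016 -0.0012] shift now [-0.0021 -0.0111  0.0405] shift after turn [-0.0023 -0.0109  0.0405]
```

```bash
python3 -m jog '[[[-0.002,-0.01,0.02],[0.002,0.002,-0.001]],[[0,-0.001,0.018],[0,0,0]],[[0,-0.001,0.008],[0,0,0]]]' 1|tail -2;python3 go.py 0.446 -0.385 0.067 90
```

```text
contact_force: [-0.9, 0.5, -0.4]
grip_width: 0.0232
 t 28.15 pos [ 0.4476 -0.3857  0.0675] yaw 89.9 grip 0.0232
 turn [ 0.001   0.0004 -0.0004] shift now [ 0.0018 -0.0039  0.0013] shift after turn [ 0.0018 -0.0039  0.0013]
```

```bash
python3 -m jog '[[[0,0,0.001],[0,0,0]],[[0,0,0.001],[0,0,0]],[[0,0,0],[0,0,0]],[[0,0,0],[0,0,0]],[[0,0,0],[0,0,0]],[[0,0,0],[0,0,0]]]' 0.13; python3 -m jog '[[[0,0,-0.03],[0,0,0]],[[0,0,-0.1],[0,0,0]],[[0,0,-0.1],[0,0,0]],[[0,0,-0.1],[0,0,0]],[[0,0,0],[0,0,0]],[[0,0,0],[0,0,0]],[[0,0,0],[0,0,0]],[[0,0,0],[0,0,0]],[[0,0,0],[0,0,0]],[[0,0,0],[0,0,0]],[[0,0,0],[0,0,0]],[[0,0,0],[0,0,0]]]' 0.13;  python3 - <<'E'
from h import *
a,d=viewer.grab_frame("scene");cv2.imwrite("pics/c4.png",cv2.resize(a[30:260,170:460],None,fx=2.6,fy=2.6))
E
python3 can.py .03 .4716 .217 .02 .09;python3 can.py .0235 .6195 -.211 .015 .08;python3 can.py .017 .455 -.062 .015 .06
```

```text
t: 28.75
tool_pos: [0.4486, -0.3867, 0.0324]
tcp_rot: [0.708, 0.706, 0.001, 0.003]
contact_force: [-0.4, 0.6, -0.3]
grip_width: 0.0401
t: 29.95
tool_pos: [0.4454, -0.3843, 0.1686]
tcp_rot: [0.708, 0.706, 0.0, -0.001]
contact_force: [-0.7, -0.6, -0.5]
grip_width: 0.0403
n 507 centre [0.4716 0.2171] slope [-0.004 -0.001] zmin 0.0215 zm 0.056 centre at zmin [0.4718 0.2171] rms 0.0011 pos [ 0.4455 -0.3843  0.1688]
n 340 centre [ 0.62   -0.2124] slope [-0.005  0.005] zmin 0.0163 zm 0.048 centre at zmin [ 0.6201 -0.2125] rms 0.0013 pos [ 0.4456 -0.3844  0.1689]
n 165 centre [ 0.4551 -0.0621] slope [-0.004 -0.001] zmin 0.0155 zm 0.037 centre at zmin [ 0.4552 -0.0621] rms 0.0015 pos [ 0.4456 -0.3844  0.169 ]
```

View pics/c4.png

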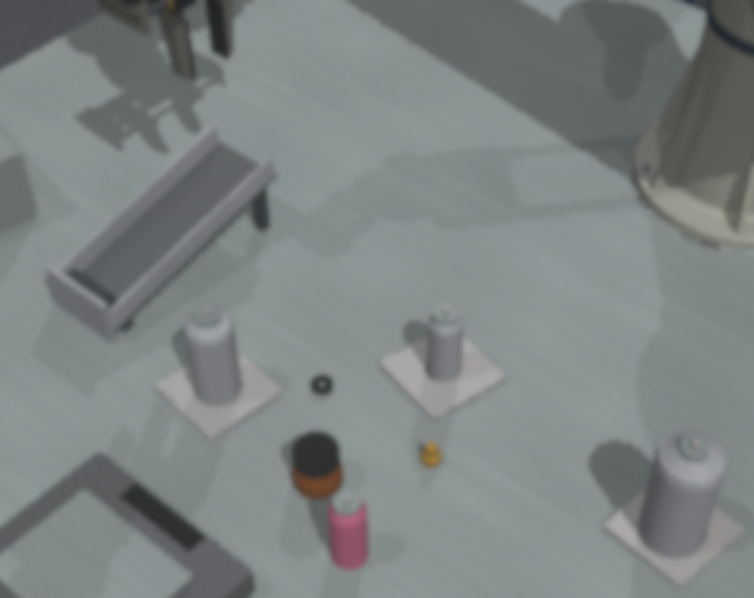

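The cartridge has rolled down to the stop, a dark bar at (90,288). The cans are upright on their pads. I'll check the cartridge numerically from the top view.

```bash
python3 - <<'E'
from h import *
for k in (0,1):
    im,_=viewer.grab_frame("top")
    s=im[170:270,425:475]
    m=np.zeros(im.shape[:2],np.uint8);m[170:270,425:475]=(s.max(2)<70)
    c=max(cv2.findContours(m,cv2.RETR_EXTERNAL,cv2.CHAIN_APPROX_NONE)[0],key=cv2.contourArea)
    b=cv2.boxPoints(cv2.minAreaRect(c));P=np.array([plane("top",p,.03)[:2] for p in b])
    print(np.round(P,4).tolist(),"centre",np.round(P.mean(0),4))
E
```

```text
[[0.4288, -0.4197], [0.5618, -0.4341], [0.5574, -0.4851], [0.4244, -0.4703]] centre [ 0.4931 -0.4523]
[[0.4303, -0.4155], [0.5634, -0.4353], [0.5568, -0.4881], [0.4237, -0.4679]] centre [ 0.4936 -0.4517]
```

```bash
python3 - <<'E'
from h import *
im,_=viewer.grab_frame("top")
m=np.zeros(im.shape[:2],np.uint8);m[176:198,428:464]=(im[176:198,428:464].max(2)<75)
for c in cv2.findContours(m,cv2.RETR_EXTERNAL,cv2.CHAIN_APPROX_NONE)[0]:
    if cv2.contourArea(c)<20: continue
    b=cv2.boxPoints(cv2.minAreaRect(c));P=np.array([plane("top",p,.03)[:2] for p in b])
    print(np.round(P,4).tolist(),"centre",np.round(P.mean(0),4))
cv2.imwrite("pics/t9.png",cv2.resize(im[165:275,410:480],None,fx=5,fy=5))
E
```

```text
[[0.6405, -0.347], [0.641, -0.4211], [0.5946, -0.4203], [0.5942, -0.3464]] centre [ 0.6176 -0.3837]
```

View pics/t9.png

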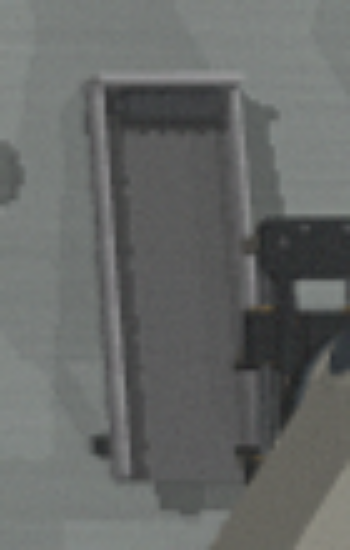

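The dark bar at (165,105) lies squarely across the chute against the stop and is centred. Handing in.

```bash
python3 -c "
from station import robot; print(robot.finish_job())"
```

```text
the job is handed in; nothing more can be done
None
```

I stood all three cans upright on their matching pads and dropped the cartridge into the upper half of the chute. It rolled down to the stop by itself. I handed the job in at about 30 s of the 115 s allowed; the hand-in reported no verdict.

| Item | Last check | Needed |
|---|---|---|
| Small can | about 2 mm off the disc centre, upright | within 12 mm |
| Medium can | about 2 mm off the disc centre, upright | within 12 mm |
| Large can | about 5 mm off the disc centre, upright | within 12 mm |
| Cartridge | crosswise against the stop, about 1 mm off the chute's middle line | within 20 mm of the middle line |

The gripper was raised well clear of everything, and nothing was tipped over.

- **Cartridge position along the chute:** I did not get a clean number. My top-view mask also caught shadow, so "at the stop" rests on the two pictures.
- **Reported TCP height:** it disagreed with the cameras by 36 mm (the fingertips were really higher). I corrected for this throughout, and the grasps and pad contacts fitted the correction.
- **Pose drift:** the arm drifted slightly on every row, so the large can was held about 12 mm off the pads' centre. I corrected for that before setting it down.
- **Forces:** wrist force reached about 44 N when setting the cans down, against the 120 N limit.

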